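Stop down a lens and measure it on the lens checker

TASK

Set the lens down gently, upright and fully home, in the square nest of the lens checker, and let go of it. Then turn its silver click-stopped ring until the black index line stands at the orange mark, let the ring click in there and let go; finally press the green key on the checker firmly with the fingertips to start the measurement. Do not tip the lens over or drop it, and leave the bottle, the loupe and the black ring on the bench where they are.

Things in the scene. Friction and masses are not known exactly. Their poses are not given: they have to be found in the camera images.
- lens: Black lens standing upright, front glass up, 80 mm tall, 0.4 to 0.6 kg. Origin: centre of the underside; z up its axis. From below: square silver plate 68 x 68 x 8 mm (sides along lens x, y); black barrel 52 mm across to z = 25; silver ribbed aperture ring 66 mm across, z = 25 to 43, bevelled above to z = 47; fixed black scale cone, z = 48 to 54; fixed black nose, z = 54 to 80.
- aperture_ring (a joint): Angle of the silver ring (rad, counter-clockwise from above): its black index line stands at this angle from the lens's x axis. Range 0 to 1.745; clicks every 0.349 (20 degrees), one at each scale mark; the orange mark is at 1.396. Starts between 0 and 0.6. About 0.1 N m to pass a click; let go, it snaps to the nearest. Out of the nest the lens turns along with it.
- index_line (a point): Middle of the black index line on the ring's bevel, 31 mm from the lens axis, 45 mm above the lens's underside.
- orange_mark (a point): Middle of the orange mark on the fixed scale cone, 24 mm from the lens axis, 51 mm above the lens's underside. The cone has six marks at 0, 20 .. 100 degrees counter-clockwise from the lens's x axis: narrow white ones and this wide orange one (10 x 5 mm) at 80 degrees, the fifth.
- lens_nose (a point): Point on the lens axis, 67 mm above its underside, mid-height of the fixed front barrel (nose), which is 38 mm in diameter and 26 mm tall: a good place to carry the lens by.
- checker: Lens checker, a low white instrument fixed on the bench, 150 (x) x 260 (y) mm, top 38 mm above the bench. Origin: centre of its underside; its front faces its own -x. On its +y half a dark nest block, 108 x 108 mm, top at z = 52; on its -y half a dark keypad with a display, top at z = 40.
- nest (a point): Centre of the floor of the square nest, 43 mm above the bench, where the lens's underside rests. The pocket is 72 x 72 mm, sides along the checker's x and y, 9 mm deep with a 3 mm chamfer; the lens plate (68 mm) has 2 mm to spare on each side and may sit any of the four ways round.
- key_top (a point): Centre of the top of the green membrane key (32 x 40 mm, white triangle), 42 mm above the bench, almost flush. It gives only about 1 mm downward, from 2 N, fully down at 6 N, and takes a press of more than 3 N. It lies 36 mm in front of and 92 mm to the -y side of the checker's origin, 161 mm from the nest's centre.
- measure_key: The green membrane key itself; origin at the centre of its underside, 2.6 mm below its top.
- solvent_bottle: White bottle with a yellow label, 61 mm across, 113 mm tall, standing on the bench behind the work. Origin: centre of its underside. Bystander.
- loupe: Small black loupe, 33 mm across, 32 mm tall, standing on the bench. Origin: centre of its underside. Bystander.
- adapter_ring: Flat black ring, 63 mm across, 16 mm tall, lying on the bench. Origin: centre of its underside. Bystander.
Mind the look-alikes: they are no part of the job. What is shaped like the lens but blue is not meant.

How it is judged:
On the way, in this order (a step that is already met when the one before it is completed fails the run):
1. the lens sits upright and fully home in the nest and has been let go, its ring not yet at the orange mark (horizontal distance between lens and nest below 0.004 m and z of lens in the frame of nest below 0.0025 m and angle between lens's own z axis and vertical below 0.05 rad and contact force between the fingers and lens below 0.1 N and value of joint aperture_ring below 1.2 rad), for 0.2 s.
2. the ring has clicked in at the orange mark and has been let go, the lens still home in the nest (value of joint aperture_ring between 1.276 and 1.516 rad and horizontal distance between lens and nest below 0.004 m and z of lens in the frame of nest below 0.0025 m and contact force between the fingers and lens below 0.1 N), for 0.2 s.
3. the green key is pressed with more than 3 N by the fingers, the ring still at the orange mark (contact force between the fingers and measure_key above 3 N and value of joint aperture_ring between 1.276 and 1.516 rad), for 0.06 s.
At the end, for the whole second after the job is handed in: The lens stands at rest in the nest (within 4 mm of its centre, underside within 2.5 mm of its floor, tilted less than 3 degrees), the ring is at the orange mark within 0.12 rad (7 degrees), and the key has been let go (horizontal distance between lens and nest below 0.004 m and z of lens in the frame of nest below 0.0025 m and angle between lens's own z axis and vertical below 0.05 rad and linear speed of lens below 0.02 m/s and value of joint aperture_ring between 1.276 and 1.516 rad and contact force between the fingers and measure_key below 0.1 N); the robot touches nothing.
It fails at once if the lens is rammed onto the checker (more than 60 N) (contact force between lens and checker above 60 N).
It fails at once if the lens is dropped (moves faster than 0.4 m/s with no finger on it: a fall of more than about 8 mm) (contact force between the fingers and lens below 0.1 N and linear speed of lens above 0.4 m/s).
It fails at once if the lens is tipped by more than 30 degrees (angle between lens's own z axis and vertical above 0.52 rad).
It fails at once if the bottle, the loupe or the black ring is moved by more than 20 mm (distance of any of solvent_bottle, loupe, adapter_ring from where it was at the start of the episode above 0.02 m).
It also fails if it takes over 51 s, if anything falls off the work surface, if the arm or the gripper's body presses on something with over 40 N, if the wrist force passes 120 N, or if a joint passes its speed limit or range.

ROBOT

A 7-joint arm with a two-finger parallel gripper is mounted at the origin on a cart in front of the work surface, level with it; the furniture and walls round the work are solid. World frame = base frame: x ahead of the robot, y to its left, z up, the work surface at z = 0. Lengths are in m, angles in rad, forces in N, time in s.
With the tool pointing down it reaches from about 0.35 to 0.9 m from the base axis. Payload 8.1 kg.
Tool frame: the origin (TCP) lies midway between the tips of the shut fingers; the grasp point (between the pads) lies 19 mm behind it; z points along the fingers, y is the line along which they close (so a half turn about z gives the same grasp; the last joint's range is limited). The gripper opens to 92 mm and grips with 3 to 60 N. Pads are 19 mm wide; open, the fingers measure 130 mm over their backs; the gripper's body (75 mm by 190 mm) begins 47 mm behind the grasp point.
Start: joints at [-1.227, 0.434, 0.025, 1.573, -0.012, 1.134, -0.075], TCP at [0.27, 0.564, 0.227] pointing down, gripper open.
Joint ranges: [-2.62, 2.62], [-0.44, 2.09], [-1.27, 1.32], [0.08, 2.57], [-1.32, 4.46], [0.12, 2], [-2.74, 2.74]. Speed limits (rad/s): [2.22, 2.22, 3.01, 3.01, 3.14, 3.14, 3.14].

INTERFACE

Orientations are given as a unit quaternion [x, y, z, w].
In Python, from bench import r gives the robot as it stands. The module is installed in compiled form; this text tells all that it offers.
- The arm moves only by the tool jog_arm, never from a script. Its argument "motion" is a list of rows, each a list of 3 entries, a list of its own where there are three numbers: the finger opening in cm, from 0 to 9.18, then the shift along the tool's x, y, z in cm, then the turn, a rotation vector about the tool's x, y, z in degrees. A call has 1 to 10 rows; each row shifts and turns the commanded pose from where the row before left it, along the tool's axes as they then stand; what a row does not reach is not made up. A row lasts 1/12 s, in which the tool goes at most 41.7 mm and 7.16 degrees, less where a joint would pass 70% of its speed; a pose out of reach is approached as far as the arm can. A call is refused whole if a number of a shift passes 4.17 or a number of a turn 7.16, either way. A call with a gripper value outside its range is refused whole. The fingers move at their own pace and stop on an object; "newtons" is the grip in N (left out, the last holds). Time passes only in rows, so rows that do not move let the fingers close. It gives the time, the measured TCP pose, the force, the opening and the grip force at its end, in the units of the state.
- r.sense(): the state, without advancing time (a new reading comes with each control period).
- r.snapshot(name): name is "scene" or "top" or "wrist"; returns a dict with "color" (384x512x3 uint8, red, green, blue), "fx", "fy", "cx", "cy" (pixels), "camera_from_world" (4x4, takes a point from world to camera coordinates). Camera axes: x right, y down, z forward; pixel columns grow to the right and rows downward; lengths in m; the calibration is good to about 2 mm. A picture is of the moment at which its call begins. There is no depth.
- r.finish_job(): hands the job in; it is judged then, once.
The state is a dict: "clock": time; "joint_pos": joint angles; "joint_velocities": joint speeds; "effort": joint torques, N m; "eef_pos": TCP position; "ee_rot": TCP orientation; "ft_force": force on the tool from outside, world axes, zero at the start; "ft_torque": the same for the moment, N m; "gripper_width": finger opening in m; "gripper_force": force on a finger pad.
Only numpy, scipy, OpenCV 4.12 (cv2) and the standard library are available. Lean on these libraries where they do the work, as an engineer would, in place of code of your own. Each camera call takes 0.05 s, during which the arm holds its last target. There are 200 camera calls.

## Working session

There is one attempt and no reset: what is moved stays moved. The work goes in short steps, Python scripts to look and compute and a tool call to move; the robot and the scene stay as the last step left them, time stands still between calls to the robot, and variables do not carry over. Pictures are saved under pics/ and viewed, at most 10 in all, crops included, and the job is handed in when it is done.

Besides the shell and the picture viewer there is one more tool, called after "Call:" as name(argument=value, ...) on one line, values as JSON. jog_arm: Moves the arm, as the interface text tells. Its arguments: {"type":"object","properties":{"motion":{"type":"array"},"newtons":{"type":"number"}},"required":["motion"]}

```bash
mkdir -p pics
cat > h.py <<'E'
import numpy as np,cv2
from bench import r
def snap(n,f=None,crop=None,scale=1):
    s=r.snapshot(n)
    im=s["color"][:,:,::-1].copy()
    if crop: x0,y0,x1,y1=crop; im=im[y0:y1,x0:x1]
    if scale!=1: im=cv2.resize(im,None,fx=scale,fy=scale,interpolation=cv2.INTER_CUBIC)
    if f: cv2.imwrite('pics/'+f,im)
    return s
def ray(s,u,v,z):
    T=np.array(s["camera_from_world"]);R=T[:3,:3];c=-R.T@T[:3,3]
    d=R.T@np.array([(u-s["cx"])/s["fx"],(v-s["cy"])/s["fy"],1]);return c+d*(z-c[2])/d[2]
def proj(s,p):
    T=np.array(s["camera_from_world"]);q=T[:3,:3]@np.array(p)+T[:3,3]
    return np.array([s["fx"]*q[0]/q[2]+s["cx"],s["fy"]*q[1]/q[2]+s["cy"]])
E
python3 - <<'E'
from h import *
a=snap("scene");b=snap("top");w=snap("wrist")
big=np.vstack([a["color"],b["color"]])
cv2.imwrite('pics/a.png',cv2.resize(a["color"][:,:,::-1],None,fx=1.5,fy=1.5));cv2.imwrite('pics/b.png',cv2.resize(b["color"][:,:,::-1],None,fx=1.5,fy=1.5))
print(r.sense())
E
```

```text
{'clock': 0.15, 'joint_pos': array([-1.22658102,  0.43506281,  0.02495719,  1.57386591, -0.01161614,
        1.13398929, -0.07510466]), 'joint_velocities': array([-1.12044380e-03, -2.33742614e-03,  6.98895247e-05, -2.82933442e-03,
        2.09992017e-04, -3.62068716e-04, -2.55334793e-04]), 'effort': array([ 3.32805233e-03, -6.68263292e+01,  9.86870863e-01, -3.14694965e+01,
       -6.03961595e-02,  3.93489632e-02,  1.26615428e-04]), 'eef_pos': array([0.26992504, 0.56328981, 0.2261337 ]), 'ee_rot': array([ 2.21585311e-01,  9.75140811e-01, -5.83593375e-04, -8.81529929e-05]), 'ft_force': array([-0.29816645, -0.63061785, -0.78354594]), 'ft_torque': array([0.02550938, 0.0110807 , 0.0413363 ]), 'gripper_force': 0.0, 'gripper_width': 0.09182203708505554}
```

View pics/b.png

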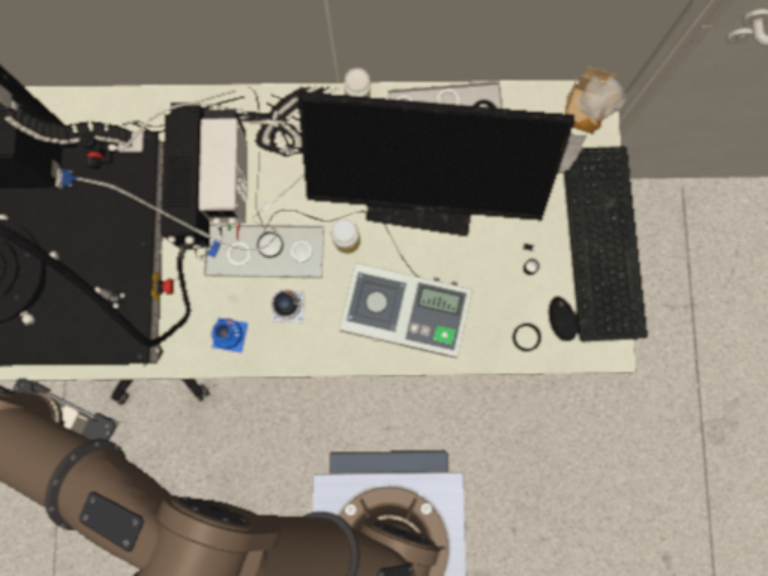

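View pics/a.png

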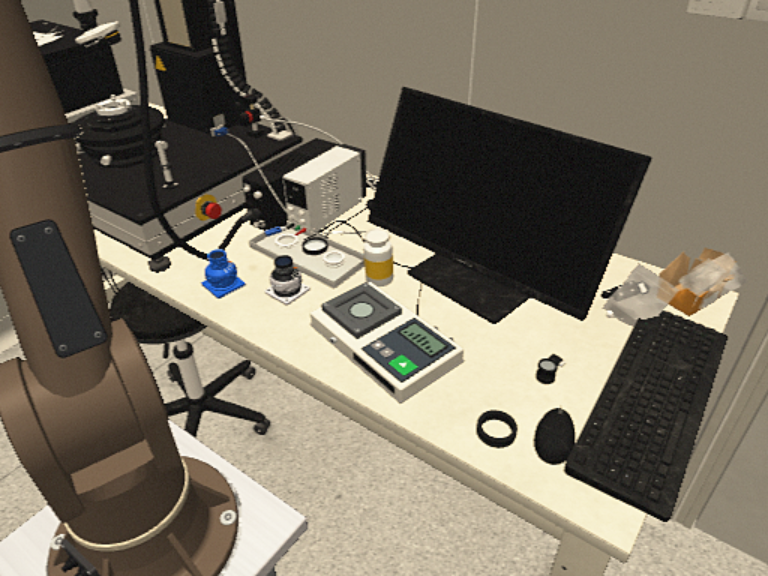

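Candidates in the top picture (1.5x): the black lens with silver plate at (287,304), the blue look-alike at (228,334), and the loupe at (531,266), which is black but small. By the description I choose (287,304), native (191,203). I'll check it in a crop.

Run:
```python
from h import *
b=snap("top","c.png",(140,165,320,245),4.4)
for n,u,v,z in [("nose",191,202,.08),("bottle",230,156,.113),("blue",152,222,.08),("plate",192,204,.004),("nest",251,201,.043),("key",296,223,.042)]: print(n,ray(b,u,v,z).round(4))
print(b["fx"],np.array(b["camera_from_world"]).round(3))
```

```text
nose [0.5054 0.207  0.08  ]
bottle [0.6441 0.0823 0.113 ]
blue [0.4437 0.328  0.08  ]
plate [0.5106 0.2141 0.004 ]
nest [0.5121 0.0191 0.043 ]
key [ 0.4394 -0.124   0.042 ]
499.0740885947661 [[-0.012 -1.    -0.002 -0.   ]
 [-0.986  0.012 -0.168  0.533]
 [ 0.168 -0.    -0.986  1.562]
 [ 0.     0.     0.     1.   ]]
```

View pics/c.png

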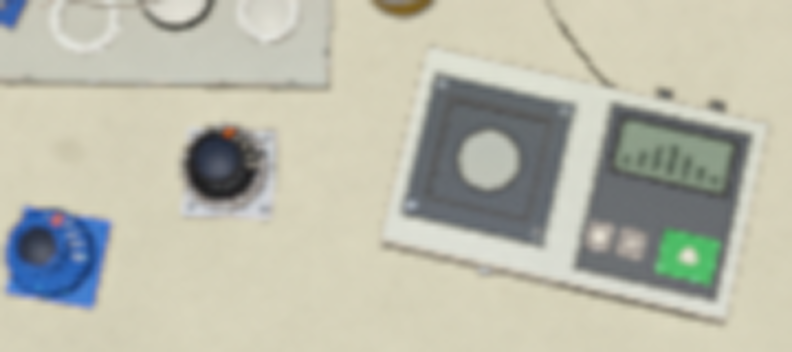

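The crop confirms the lens: black, silver plate, orange mark at the top, and the blue one left of it is the look-alike. The nest disc is at crop (489,160) and the green key at (688,257). Next I move above the lens.

Call:
jog_arm(motion=[[9.18, [-3.3, -1.95, 0], [0, 0, 0]], [9.18, [-3.3, -1.95, 0], [0, 0, 0]], [9.18, [-3.3, -1.95, 0], [0, 0, 0]], [9.18, [-3.3, -1.95, 0], [0, 0, 0]], [9.18, [-3.3, -1.95, 0], [0, 0, 0]], [9.18, [-3.3, -1.95, 0], [0, 0, 0]], [9.18, [-3.3, -1.95, 0], [0, 0, 0]], [9.18, [-3.3, -1.95, 0], [0, 0, 0]], [9.18, [-3.3, -1.95, 0], [0, 0, 0]], [9.18, [-3.3, -1.95, 0], [0, 0, 0]]])

```text
clock: 1.03
eef_pos: [0.4841, 0.2434, 0.2268]
ee_rot: [0.222, 0.975, 0.0, 0.0]
ft_force: [1.4, 0.6, 0.1]
gripper_width: 0.0918
gripper_force: 0.0
```

Call:
jog_arm(motion=[[9.18, [-3.0, -1.95, 0], [0, 0, 0]], [9.18, [0, 0, 0], [0, 0, 7]], [9.18, [0, 0, 0], [0, 0, 7]], [9.18, [0, 0, 0], [0, 0, 7]], [9.18, [0, 0, 0], [0, 0, 7]], [9.18, [0, 0, 0], [0, 0, 7]], [9.18, [0, 0, 0], [0, 0, 7]], [9.18, [0, 0, 0], [0, 0, 0]], [9.18, [0, 0, 0], [0, 0, 0]]])

```text
clock: 1.78
eef_pos: [0.5019, 0.2148, 0.2266]
ee_rot: [0.555, 0.832, -0.0, -0.0]
ft_force: [-0.2, 0.5, -0.3]
gripper_width: 0.0917
gripper_force: 0.0
```

Run:
```python
from h import *
s=snap("wrist","d.png",None,1.5)
q=r.sense();print(q["eef_pos"],q["ee_rot"],q["joint_pos"].round(3))
print("nose",proj(s,[.505,.207,.08]),"nest",proj(s,[.512,.019,.043]),"tcp",proj(s,q["eef_pos"]))
```

```text
[0.50190605 0.21470224 0.22664132] [ 5.54425965e-01  8.32233044e-01 -9.75886143e-05 -1.87727283e-05] [-0.739  0.308  0.308  1.787 -0.105  1.063  0.003]
nose [253.65602609 189.5131929 ] nest [205.21872728 306.74264346] tcp [253.51104925 245.31033064]
```

View pics/d.png

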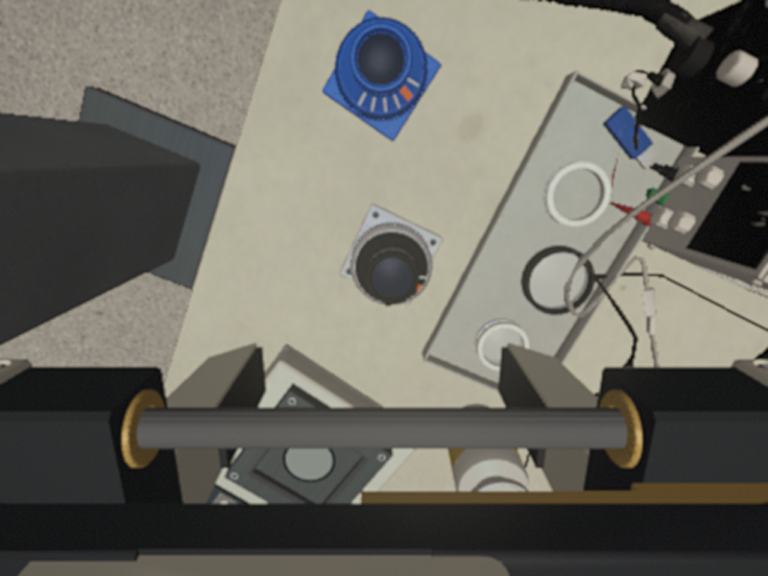

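The wrist view shows the black lens with its glass at about (394,280) and plate corners at (375,206), (441,237) and (343,274). The nest disc is at (309,459), and the blue look-alike is at the top.

Run:
```python
from h import *
s=snap("wrist")
print("nose",ray(s,394/1.5,280/1.5,.08))
P=[ray(s,u/1.5,v/1.5,.008)[:2] for u,v in [(375,206),(441,237),(343,274)]]
for p in P: print(p)
d=P[1]-P[0];print(np.degrees(np.arctan2(d[1],d[0])),np.linalg.norm(d)); e=P[2]-P[0];print(np.degrees(np.arctan2(e[1],e[0])),np.linalg.norm(e),(P[1]+P[2])/2)
print("nest",ray(s,309/1.5,459/1.5,.043))
C=[ray(s,u/1.5,v/1.5,.052)[:2] for u,v in [(296,385),(390,455),(217,483)]];print(C)
d=C[1]-C[0];print(np.degrees(np.arctan2(d[1],d[0])),np.linalg.norm(d))
q=r.sense()["ee_rot"];a=np.degrees(2*np.arctan2(q[1],q[0]));print("tool x ang",a)
```

```text
nose [0.51265015 0.21358112 0.08      ]
[0.48262803 0.24864203]
[0.54431524 0.24620277]
[0.47922052 0.18382298]
-2.2644322876416823 0.06173541598988101
-93.00924777676259 0.06490856124905323 [0.51176788 0.21501288]
nest [0.51271231 0.02053293 0.043     ]
[array([0.47679249, 0.09194108]), array([0.57581253, 0.0588533 ]), array([ 0.44416904, -0.02812269])]
-18.47717602122375 0.10440195536880915
tool x ang 112.62779631184785
```

Call:
jog_arm(motion=[[9.18, [-0.4, 0.95, 3], [0, 0, 0]], [9.18, [0, 0, 3.5], [0, 0, 0]], [9.18, [0, 0, 3.5], [0, 0, 0]], [9.18, [0, 0, 3], [0, 0, 0]], [9.18, [0, 0, 2], [0, 0, 0]], [9.18, [0, 0, 1.2], [0, 0, 0]], [9.18, [0, 0, 0.6], [0, 0, 0]], [9.18, [0, 0, 0], [0, 0, 0]], [9.18, [0, 0, 0], [0, 0, 0]]])

```text
clock: 2.63
eef_pos: [0.5127, 0.2146, 0.0591]
ee_rot: [0.556, 0.831, 0.0, 0.0]
ft_force: [-0.1, 0.5, 0.5]
gripper_width: 0.0917
gripper_force: 0.0
```

Call:
jog_arm(motion=[[3, [0, 0, 0], [0, 0, 0]], [3, [0, 0, 0], [0, 0, 0]], [3, [0, 0, 0], [0, 0, 0]], [3, [0, 0, 0], [0, 0, 0]], [3, [0, 0, 0], [0, 0, 0]], [3, [0, 0, 0], [0, 0, 0]], [3, [0, 0, 0], [0, 0, 0]], [3, [0, 0, 0], [0, 0, 0]], [3, [0, 0, 0], [0, 0, 0]], [3, [0, 0, 0], [0, 0, 0]]], newtons=25)

```text
clock: 3.47
eef_pos: [0.5109, 0.2139, 0.0585]
ee_rot: [0.556, 0.831, -0.001, -0.001]
ft_force: [-5.1, -1.4, 4.8]
gripper_width: 0.0377
gripper_force: 25.0
```

Call:
jog_arm(motion=[[3, [0, 0, -0.5], [0, 0, 0]], [3, [0, 0, -1.5], [0, 0, 0]], [3, [0, 0, -2.5], [0, 0, 0]], [3, [0, 0, -2.5], [0, 0, 0]], [3, [0, 0, -1.5], [0, 0, 0]], [3, [0, 0, -0.5], [0, 0, 0]], [3, [0, 0, 0], [0, 0, 5]], [3, [0, 0, 0], [0, 0, 5]], [3, [0, 0, 0], [0, 0, 0]]])

```text
clock: 4.22
eef_pos: [0.5116, 0.2144, 0.1478]
ee_rot: [0.628, 0.778, -0.001, -0.0]
ft_force: [-0.4, -0.8, -6.4]
gripper_width: 0.0372
gripper_force: 25.0
```

Run:
```python
from h import *
a=snap("top");w=snap("wrist")
A=cv2.resize(a["color"][165:260,225:325,::-1],None,fx=5,fy=5,interpolation=cv2.INTER_CUBIC)
W=w["color"][:,:,::-1]
W=cv2.resize(W,(640,480))
out=np.zeros((600,800,3),np.uint8);
W2=cv2.resize(w["color"][110:,60:330,::-1],None,fx=1.1,fy=1.1)
out[:475,:500]=A;out[:W2.shape[0],500:]=W2[:,:300][:, :300] if W2.shape[1]<=300 else 0
cv2.imwrite('pics/e.png',out)
print(r.sense()["eef_pos"],r.sense()["ee_rot"])
```

```text
Traceback (most recent call last):
ValueError: could not broadcast input array from shape (301,297,3) into shape (301,300,3)
```

Run:
```python
from h import *
a=snap("top");w=snap("wrist")
A=cv2.resize(a["color"][165:260,225:325,::-1],None,fx=5,fy=5,interpolation=cv2.INTER_CUBIC)
out=np.zeros((600,800,3),np.uint8)
W2=cv2.resize(w["color"][110:,60:330,::-1],(300,304))
out[:475,:500]=A;out[:304,500:]=W2
cv2.imwrite('pics/e.png',out)
```

```text
(no output)
```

View pics/e.png

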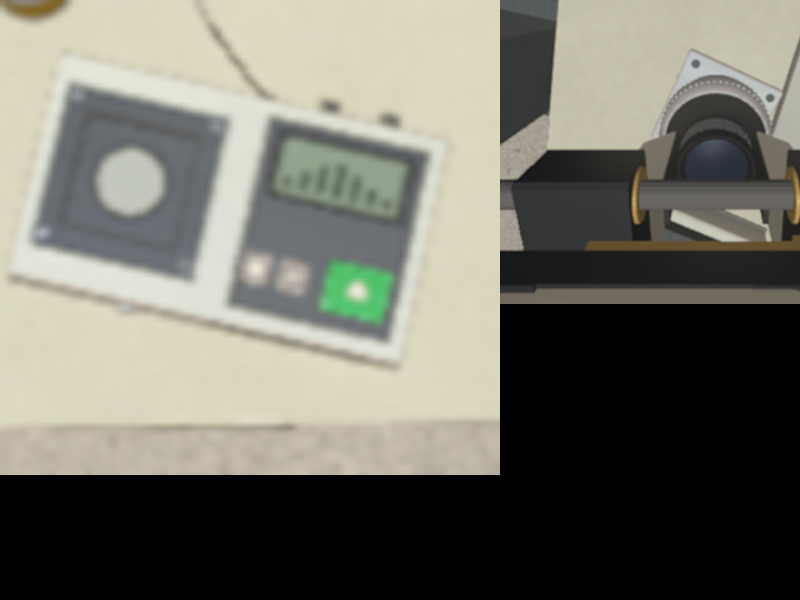

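Left: the nest block's corners in the top crop are (68,85), (230,118), (193,280) and (33,245), and the key is at (357,292). Right: the lens is held upright, with plate corners at (693,50) and (781,93).

Run:
```python
from h import *
from scipy.optimize import least_squares
a=snap("top");w=snap("wrist")
N=lambda p:(225+p[0]/5-.4,165+p[1]/5-.4)
M=[((68,85),(.054,.054,.052),1),((230,118),(.054,-.054,.052),1),((193,280),(-.054,-.054,.052),1),((33,245),(-.054,.054,.052),1)]
cs=[((65,57),(.075,.13,.038)),((447,140),(.075,-.13,.038)),((400,365),(-.075,-.13,.038)),((8,276),(-.075,.13,.038)),((357,292),(-.036,-.092,.042))]
def W(p,x,y): c,s=np.cos(p[2]),np.sin(p[2]);return p[0]+c*x-s*y,p[1]+s*x+c*y
def f(p):
    e=[]
    for px,m,_ in M: e+=list(proj(a,[*W(p,m[0]+p[3],m[1]+p[4]),m[2]])-N(px))
    for px,m in cs: e+=list(proj(a,[*W(p,m[0],m[1]),m[2]])-N(px))
    e+=list(proj(a,[*W(p,p[3],p[4]),.043])-N((131,181)))
    return e
o=least_squares(f,[.49,-.04,-.23,0,.065]);p=o.x
print(p,np.degrees(p[2]),np.abs(o.fun).max(),"nest",W(p,p[3],p[4]),"key",W(p,-.036,-.092))
c=lambda u,v:ray(w,60+(u-500)*.9,110+v*274/304,.0973)[:2]
d=c(781,93)-c(693,50);print("lens yaw",np.degrees(np.arctan2(d[1],d[0])),np.linalg.norm(d))
q=r.sense();print(q["eef_pos"],q["ee_rot"],2*np.degrees(np.arctan2(q["ee_rot"][1],q["ee_rot"][0])))
# predicted nose, plate corner given lens centred at tcp
print(proj(w,[*q["eef_pos"][:2],.1693]),"seen",60+216*.9,110+165*274/304)
```

```text
[ 0.4950539  -0.0433554  -0.23322295  0.00130234  0.06504694] -13.362690647895967 1.1543792024386903 nest (np.float64(0.5113542688503093), np.float64(0.019629503959555365)) key (np.float64(0.43876601896628065), np.float64(-0.1245445288473708))
lens yaw -13.897280641620329 0.06417112560918803
[0.51217454 0.21444664 0.14837122] [ 6.26017450e-01  7.79808992e-01 -2.81308478e-04 -9.56985854e-05] 102.48618669530019
[253.471395   263.96444814] seen 254.4 258.7171052631579
```

Call:
jog_arm(motion=[[3, [-1.0, -0.2, 0], [0, 0, 0]], [3, [-2.5, -0.55, 0], [0, 0, 0]], [3, [-3.0, -0.7, 0], [0, 0, 0]], [3, [-3.0, -0.7, 0], [0, 0, 0]], [3, [-3.0, -0.7, 0], [0, 0, 0]], [3, [-3.0, -0.7, 0], [0, 0, 0]], [3, [-2.5, -0.5, 0], [0, 0, 0]], [3, [-1.0, -0.2, 0], [0, 0, 0]], [3, [0, 0, 1], [0, 0, 0]], [3, [0, 0, 0], [0, 0, 0]]])

```text
clock: 5.35
eef_pos: [0.5108, 0.0189, 0.1375]
ee_rot: [0.627, 0.779, -0.0, -0.001]
ft_force: [-0.5, 1.2, -5.8]
gripper_width: 0.0374
gripper_force: 25.0
```

Call:
jog_arm(motion=[[3, [0, 0, 0.9], [0, 0, 0]], [3, [0, 0, 0], [0, 0, 0]], [3, [0, 0, 0], [0, 0, 0]], [3, [0, 0, 0], [0, 0, 0]]])

```text
clock: 5.68
eef_pos: [0.5116, 0.0207, 0.1296]
ee_rot: [0.626, 0.78, -0.0, -0.0]
ft_force: [0.3, 0.3, -6.0]
gripper_width: 0.0373
gripper_force: 25.0
```

Run:
```python
from h import *
w=snap("wrist");a=snap("scene")
out=np.zeros((600,800,3),np.uint8)
out[:300,:]=cv2.resize(w["color"][130:280,60:460,::-1],(800,300),interpolation=cv2.INTER_CUBIC)
out[300:,:400]=cv2.resize(a["color"][150:270,180:340,::-1],(400,300),interpolation=cv2.INTER_CUBIC)
cv2.imwrite('pics/f.png',out)
q=r.sense();print(q["eef_pos"],q["ee_rot"],q["ft_force"],q["joint_pos"].round(2))
```

```text
[0.51178012 0.0203718  0.12985826] [6.26270557e-01 7.79605780e-01 1.13679385e-04 6.33737626e-05] [-0.05332178  0.22036443 -6.69721585] [-0.43  0.37  0.37  1.99 -0.18  0.81  0.26]
```

View pics/f.png

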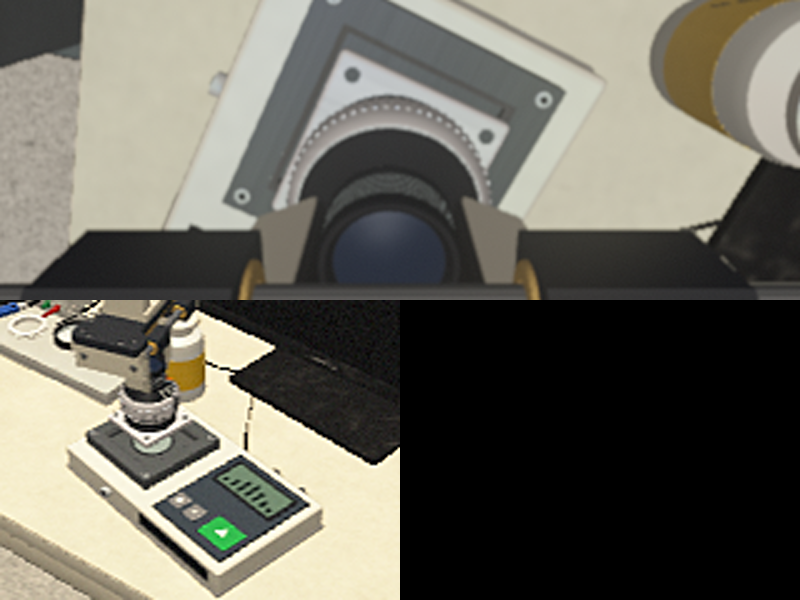

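The wrist view shows the lens hovering over the nest. The block screws sit at (241,196) and (543,99) on opposite corners, the plate screws at (352,75) and (486,136), and the plate corners at (347,50) and (508,125).

Run:
```python
from h import *
w=snap("wrist");c=lambda u,v,z:ray(w,60+u/2-.25,130+v/2-.25,z)[:2]
q=r.sense();zb=q["eef_pos"][2]-.0585
A,B,C=c(241,196,.052),c(543,99,.052),c(333,0,.052)
print("nest",(A+B)/2,"diag yaw",np.degrees(np.arctan2(*(B-A)[::-1]))-45, np.linalg.norm(B-A), np.degrees(np.arctan2(*(B-C)[::-1])))
for P,Q in [((352,75),(486,136)),((347,50),(508,125))]:
    a,b=c(*P,zb+.008),c(*Q,zb+.008);d=b-a;L=np.linalg.norm(d);d/=L
    print("lens yaw",np.degrees(np.arctan2(d[1],d[0])),L,(a+b)/2+np.array([d[1],-d[0]])*L/2)
print(q["eef_pos"])
```

```text
nest [0.51231416 0.01934923] diag yaw -13.826427220494804 0.13329058562591434 -12.637025877613967
lens yaw -12.590750602062693 0.05384373942633934 [0.51214988 0.02064715]
lens yaw -12.849512941618862 0.06438383681856921 [0.51248699 0.0226278 ]
[0.51184357 0.02021587 0.12993891]
```

Call:
jog_arm(motion=[[3, [-0.1, 0, 0.5], [0, 0, 0.7]], [3, [0, 0, 0.7], [0, 0, 0]], [3, [0, 0, 0.5], [0, 0, 0]], [3, [0, 0, 0.3], [0, 0, 0]], [3, [0, 0, 0.2], [0, 0, 0]], [3, [0, 0, 0.2], [0, 0, 0]], [3, [0, 0, 0], [0, 0, 0]], [3, [0, 0, 0], [0, 0, 0]]])

```text
clock: 6.5
eef_pos: [0.5119, 0.0189, 0.1057]
ee_rot: [0.631, 0.775, -0.0, -0.0]
ft_force: [-0.6, 0.2, -6.5]
gripper_width: 0.0374
gripper_force: 25.0
```

Call:
jog_arm(motion=[[3, [0, 0, 0.1], [0, 0, 0]], [3, [0, 0, 0.1], [0, 0, 0]], [3, [0, 0, 0.1], [0, 0, 0]], [3, [0, 0, 0], [0, 0, 0]]])

```text
clock: 6.83
eef_pos: [0.5117, 0.0189, 0.1026]
ee_rot: [0.631, 0.775, -0.0, -0.0]
ft_force: [-0.8, -0.1, -6.5]
gripper_width: 0.0373
gripper_force: 25.0
```

Call:
jog_arm(motion=[[3, [0, 0, 0.1], [0, 0, 0]], [3, [0, 0, 0.05], [0, 0, 0]], [3, [0, 0, 0], [0, 0, 0]], [3, [0, 0, 0], [0, 0, 0]]])

```text
clock: 7.17
eef_pos: [0.5119, 0.0189, 0.1014]
ee_rot: [0.631, 0.775, 0.0, -0.0]
ft_force: [-1.7, 0.1, -0.2]
gripper_width: 0.0377
gripper_force: 25.0
```

Call:
jog_arm(motion=[[4.5, [0, 0, 0], [0, 0, 0]], [6, [0, 0, 0], [0, 0, 0]], [8, [0, 0, 0], [0, 0, 0]], [9.18, [0, 0, 0], [0, 0, 0]], [9.18, [0, 0, 0], [0, 0, 0]], [9.18, [0, 0, 0], [0, 0, 0]], [9.18, [0, 0, 0], [0, 0, 0]], [9.18, [0, 0, 0], [0, 0, 0]], [9.18, [0, 0, 0], [0, 0, 0]]])

```text
clock: 7.92
eef_pos: [0.5119, 0.0189, 0.1012]
ee_rot: [0.631, 0.775, 0.0, 0.0]
ft_force: [-0.3, -0.1, -0.3]
gripper_width: 0.0904
gripper_force: 0.0
```

Call:
jog_arm(motion=[[9.18, [0, 0, -2], [0, 0, 0]], [9.18, [0, 0, -3.5], [0, 0, 0]], [9.18, [0, 0, -3.5], [0, 0, 0]], [9.18, [0, 0, 0], [0, 0, 0]], [9.18, [0, 0, 0], [0, 0, 0]]])

```text
clock: 8.33
eef_pos: [0.5132, 0.019, 0.1931]
ee_rot: [0.631, 0.776, 0.002, 0.001]
ft_force: [0.6, 0.7, -0.8]
gripper_width: 0.0917
gripper_force: 0.0
```

Run:
```python
from h import *
s=snap("wrist","g.png",(100,60,400,285),2.6)
q=r.sense();print(q["eef_pos"],q["ee_rot"],q["joint_pos"].round(2))
c=(.5122,.0195);y0=np.radians(-13.4)
for k in range(4):
  print([((proj(s,[c[0]+.024*np.cos(y0+t),c[1]+.024*np.sin(y0+t),.094])-[100,60])*2.6).round() for t in [k*np.pi/2+1.396]], ((proj(s,[c[0]+.034*2**.5*np.cos(y0+k*np.pi/2+.785),c[1]+.034*2**.5*np.sin(y0+k*np.pi/2+.785),.051])-[100,60])*2.6).round())
```

```text
[0.51203336 0.01907408 0.19163175] [6.31300026e-01 7.75538383e-01 6.37292198e-04 2.97028913e-04] [-0.46  0.29  0.4   1.92 -0.14  0.96  0.21]
[array([436., 295.])] [510. 278.]
[array([338., 312.])] [353. 205.]
[array([357., 403.])] [285. 358.]
[array([451., 388.])] [435. 423.]
```

View pics/g.png

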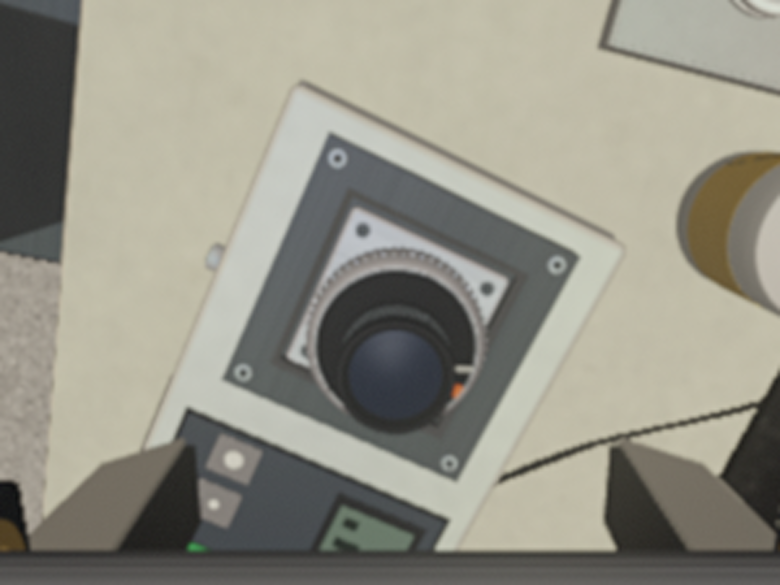

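The lens sits home in the nest: the plate corners match the prediction, and the orange mark is at (458,389). To see the index line I move the camera to the -y side.

Call:
jog_arm(motion=[[9.18, [-3, 0, 0], [0, 0, 0]], [9.18, [-4, 0, 0], [0, 0, 0]], [9.18, [-4, 0, 0], [0, 0, 0]], [9.18, [-3, 0, 0], [0, 0, 0]], [9.18, [0, 0, 0], [0, 0, 0]], [9.18, [0, 0, 0], [0, 0, 0]]])

```text
clock: 8.88
eef_pos: [0.5392, -0.1203, 0.1897]
ee_rot: [0.633, 0.774, -0.001, -0.001]
ft_force: [0.8, 1.2, -0.4]
gripper_width: 0.0918
gripper_force: 0.0
```

Run:
```python
from h import *
s=snap("wrist")
c=(.5122,.0195);y0=np.radians(-103.4)
u,v=proj(s,[*c,.09]).astype(int);print(u,v)
x0,y0_=max(u-50,0),max(v-40,0)
im=s["color"][y0_:y0_+80,x0:x0+105,::-1]
k=7.2;im=cv2.resize(im,None,fx=k,fy=k,interpolation=cv2.INTER_CUBIC);cv2.imwrite('pics/i.png',im);print(im.shape)
for t in [0,20,40,60,80]:
  a=y0+np.radians(t);print(t,((proj(s,[c[0]+.031*np.cos(a),c[1]+.031*np.sin(a),.088])-[x0,y0_])*k).round(),((proj(s,[c[0]+.024*np.cos(a),c[1]+.024*np.sin(a),.094])-[x0,y0_])*k).round())
```

```text
255 17
(576, 756, 3)
0 [246. 417.] [270. 344.]
20 [340. 444.] [345. 366.]
40 [436. 434.] [422. 358.]
60 [525. 389.] [493. 322.]
80 [596. 313.] [549. 260.]
```

View pics/i.png

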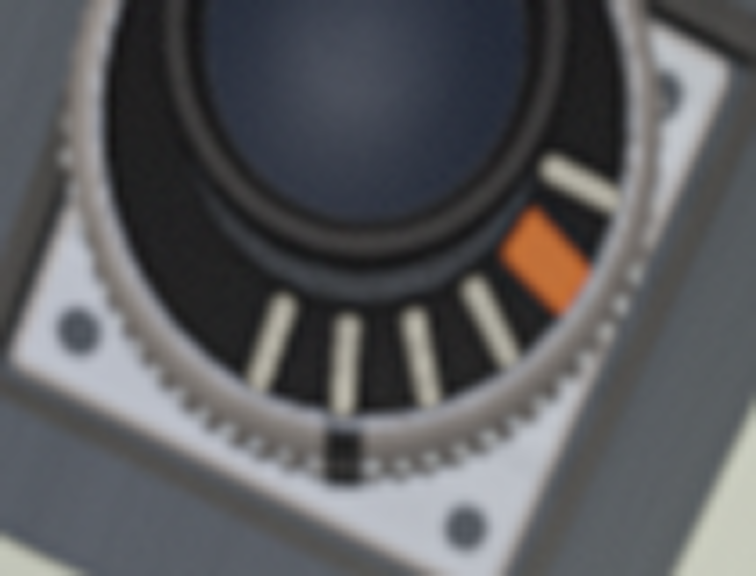

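The index line at (344,455) stands at the 20° mark, so the ring needs +60° counter-clockwise, about 65° with the plate's play. I'll go back over the lens, turn -30° first, then descend.

Call:
jog_arm(motion=[[9.18, [3, 0, 0], [0, 0, 0]], [9.18, [4, 0.1, 0], [0, 0, 0]], [9.18, [4, 0, 0], [0, 0, 0]], [9.18, [3.2, 0, 0], [0, 0, 0]], [9.18, [0, 0, 0], [0, 0, 7]], [9.18, [0, 0, 0], [0, 0, 7]], [9.18, [0, 0, 0], [0, 0, 7]], [9.18, [0, 0, 0], [0, 0, 7]], [9.18, [0, 0, 0], [0, 0, 2]], [9.18, [0, 0, 0], [0, 0, 0]]])

```text
clock: 9.77
eef_pos: [0.5114, 0.0231, 0.1905]
ee_rot: [0.81, 0.586, -0.001, -0.001]
ft_force: [-0.4, -0.1, -0.1]
gripper_width: 0.0921
gripper_force: 0.0
```

Call:
jog_arm(motion=[[9.18, [0, 0, 2], [0, 0, 0]], [9.18, [0, 0, 3.3], [0, 0, 0]], [9.18, [0, 0, 2], [0, 0, 0]], [9.18, [0, 0, 0], [0, 0, 0]], [9.18, [0, 0, 0], [0, 0, 0]]])

```text
clock: 10.18
eef_pos: [0.5112, 0.0217, 0.1175]
ee_rot: [0.81, 0.587, -0.001, -0.001]
ft_force: [0.4, -0.6, 0.7]
gripper_width: 0.0921
gripper_force: 0.0
```

Call:
jog_arm(motion=[[9.18, [-0.2, 0.15, 0], [0, 0, 0]], [9.18, [0, 0, 1.5], [0, 0, 0]], [9.18, [0, 0, 1.8], [0, 0, 0]], [9.18, [0, 0, 1.2], [0, 0, 0]], [9.18, [0, 0, 0.5], [0, 0, 0]], [9.18, [0, 0, 0], [0, 0, 0]], [9.18, [0, 0, 0], [0, 0, 0]]])

```text
clock: 10.77
eef_pos: [0.5139, 0.0187, 0.0693]
ee_rot: [0.811, 0.586, 0.001, 0.0]
ft_force: [0.9, -0.0, 0.3]
gripper_width: 0.0922
gripper_force: 0.0
```

Call:
jog_arm(motion=[[6, [0, 0, 0], [0, 0, 0]], [6, [0, 0, 0], [0, 0, 0]], [6, [0, 0, 0], [0, 0, 0]], [6, [0, 0, 0], [0, 0, 0]], [6, [0, 0, 0], [0, 0, 0]], [6, [0, 0, 0], [0, 0, 0]], [6, [0, 0, 0], [0, 0, 0]], [6, [0, 0, 0], [0, 0, 0]]], newtons=15)

```text
clock: 11.43
eef_pos: [0.512, 0.0192, 0.0684]
ee_rot: [0.81, 0.586, -0.001, -0.001]
ft_force: [-3.8, 1.6, 6.9]
gripper_width: 0.0655
gripper_force: 15.0
```

Gripped at 65.5 mm, on the ring. I'll turn it 65° counter-clockwise.

Call:
jog_arm(motion=[[6, [0, 0, 0], [0, 0, -6.5]], [6, [0, 0, 0], [0, 0, -6.5]], [6, [0, 0, 0], [0, 0, -6.5]], [6, [0, 0, 0], [0, 0, -6.5]], [6, [0, 0, 0], [0, 0, -6.5]], [6, [0, 0, 0], [0, 0, -6.5]], [6, [0, 0, 0], [0, 0, -6.5]], [6, [0, 0, 0], [0, 0, -6.5]], [6, [0, 0, 0], [0, 0, -6.5]], [6, [0, 0, 0], [0, 0, -6.5]]])

```text
clock: 12.27
eef_pos: [0.5123, 0.0191, 0.0684]
ee_rot: [0.366, 0.931, -0.0, -0.001]
ft_force: [-2.9, 1.7, 3.7]
gripper_width: 0.0657
gripper_force: 15.0
```

Call:
jog_arm(motion=[[6, [0, 0, 0], [0, 0, 0]], [6, [0, 0, 0], [0, 0, 0]], [6, [0, 0, 0], [0, 0, 0]]])

```text
clock: 12.52
eef_pos: [0.5122, 0.0192, 0.0684]
ee_rot: [0.37, 0.929, 0.0, -0.001]
ft_force: [-4.3, 2.1, 4.4]
gripper_width: 0.0655
gripper_force: 15.0
```

Call:
jog_arm(motion=[[9.18, [0, 0, 0], [0, 0, 0]], [9.18, [0, 0, 0], [0, 0, 0]], [9.18, [0, 0, 0], [0, 0, 0]], [9.18, [0, 0, 0], [0, 0, 0]], [9.18, [0, 0, 0], [0, 0, 0]], [9.18, [0, 0, 0], [0, 0, 0]], [9.18, [0, 0, -2], [0, 0, 0]], [9.18, [0, 0, -3.5], [0, 0, 0]], [9.18, [0, 0, -3.5], [0, 0, 0]], [9.18, [0, 0, -3], [0, 0, 0]]])

```text
clock: 13.35
eef_pos: [0.5132, 0.0185, 0.1902]
ee_rot: [0.369, 0.929, 0.0, 0.0]
ft_force: [0.9, 0.6, -0.2]
gripper_width: 0.0916
gripper_force: 0.0
```

Call:
jog_arm(motion=[[9.18, [0, 0, 0], [0, 0, 7]], [9.18, [0, 0, 0], [0, 0, 7]], [9.18, [0, 0, 0], [0, 0, 7]], [9.18, [0, 0, 0], [0, 0, 7]], [9.18, [0, 0, 0], [0, 0, 7]], [0, [-3, 0, 0], [0, 0, 0]], [0, [-4, 0, 0], [0, 0, 0]], [0, [-4, 0, 0], [0, 0, 0]], [0, [-3, 0, 0], [0, 0, 0]], [0, [0, 0, 0], [0, 0, 0]]])

```text
clock: 14.18
eef_pos: [0.5418, -0.1263, 0.1886]
ee_rot: [0.635, 0.773, -0.001, 0.002]
ft_force: [-0.1, -0.7, 0.6]
gripper_width: 0.0634
gripper_force: 0.0
```

Run:
```python
from h import *
s=snap("wrist")
u,v=proj(s,[.5122,.0195,.09]).astype(int);print(u,v)
x0,y0=max(u-50,0),max(v-40,0)
im=cv2.resize(s["color"][y0:y0+80,x0:x0+105,::-1],None,fx=7.2,fy=7.2,interpolation=cv2.INTER_CUBIC);cv2.imwrite('pics/j.png',im)
q=r.sense();R=q["ee_rot"];a=2*np.arctan2(R[1],R[0]);p=q["eef_pos"]
d=np.array([.4390,-.1243])-p[:2];tx=np.array([np.cos(a),np.sin(a)]);ty=np.array([np.sin(a),-np.cos(a)])
print(p,R,q["gripper_width"],np.degrees(a),"cm to key tool",d@tx*100,d@ty*100)
```

```text
252 6
[ 0.54151063 -0.12260505  0.18824965] [ 6.33819629e-01  7.73480303e-01 -6.20665361e-04  7.16467667e-04] 0.058673131109681545 101.33497099596282 cm to key tool 1.848602386673747 -10.084428185310678
```

View pics/j.png

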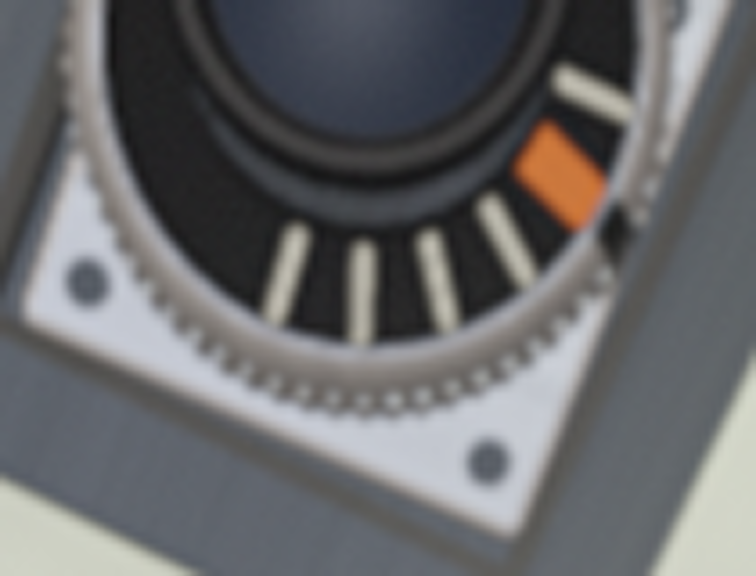

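The index line at (612,232) is now against the orange mark. Next is the key, with the fingers shut.

Call:
jog_arm(motion=[[0, [0.6, -3, 0], [0, 0, 0]], [0, [0.6, -3.5, 0], [0, 0, 0]], [0, [0.6, -3.5, 0], [0, 0, 0]], [0, [0, 0, 2.5], [0, 0, 0]], [0, [0, 0, 3.5], [0, 0, 0]], [0, [0, 0, 3.5], [0, 0, 0]], [0, [0, 0, 2.5], [0, 0, 0]], [0, [0, 0, 1], [0, 0, 0]], [0, [0, 0, 0], [0, 0, 0]], [0, [0, 0, 0], [0, 0, 0]]])

```text
clock: 15.07
eef_pos: [0.4397, -0.1202, 0.0581]
ee_rot: [0.631, 0.776, -0.0, -0.001]
ft_force: [0.3, -0.5, 0.1]
gripper_width: 0.0002
gripper_force: 0.0
```

Call:
jog_arm(motion=[[0, [0, 0, 0.5], [0, 0, 0]], [0, [0, 0, 0.3], [0, 0, 0]], [0, [0, 0, 0], [0, 0, 0]], [0, [0, 0, 0], [0, 0, 0]]])

```text
clock: 15.4
eef_pos: [0.4403, -0.121, 0.0506]
ee_rot: [0.631, 0.776, 0.0, 0.0]
ft_force: [-0.7, -0.1, 0.3]
gripper_width: 0.0003
gripper_force: 0.0
```

Needs 3 mm in -y and about 8.5 mm to contact.

Call:
jog_arm(motion=[[0, [-0.3, 0, 0.4], [0, 0, 0]], [0, [0, 0, 0.3], [0, 0, 0]], [0, [0, 0, 0.1], [0, 0, 0]], [0, [0, 0, 0.1], [0, 0, 0]], [0, [0, 0, 0], [0, 0, 0]], [0, [0, 0, 0], [0, 0, 0]]])

```text
clock: 15.9
eef_pos: [0.4406, -0.1242, 0.0414]
ee_rot: [0.632, 0.775, -0.0, 0.0]
ft_force: [-0.5, -1.0, 4.7]
gripper_width: 0.0002
gripper_force: 2.3
```

Call:
jog_arm(motion=[[0, [0, 0, 0.1], [0, 0, 0]], [0, [0, 0, 0], [0, 0, 0]], [0, [0, 0, 0], [0, 0, 0]], [0, [0, 0, 0], [0, 0, 0]]])

```text
clock: 16.23
eef_pos: [0.4407, -0.1243, 0.0409]
ee_rot: [0.632, 0.775, 0.0, 0.0]
ft_force: [-4.5, -0.5, 13.6]
gripper_width: 0.0004
gripper_force: 7.2
```

Pressed at 13.6 N. I'll retreat and check.

Call:
jog_arm(motion=[[0, [0, 0, -1], [0, 0, 0]], [0, [0, 0, -3], [0, 0, 0]], [0, [0, 0, -3.5], [0, 0, 0]], [0, [0, 0, -3.5], [0, 0, 0]], [0, [0, 0, -3], [0, 0, 0]], [0, [0, 0, 0], [0, 0, 0]], [0, [0, 0, 0], [0, 0, 0]], [0, [0, 0, 0], [0, 0, 0]]])

```text
clock: 16.9
eef_pos: [0.4402, -0.1237, 0.1798]
ee_rot: [0.631, 0.776, 0.0, -0.0]
ft_force: [0.0, -0.3, -0.9]
gripper_width: 0.0004
gripper_force: 0.0
```

Run:
```python
from h import *
a=snap("top");s=snap("scene")
out=np.hstack([cv2.resize(a["color"][140:260,170:370,::-1],(400,240)),cv2.resize(s["color"][150:270,180:380,::-1],(400,240))])
cv2.imwrite('pics/k.png',out);print(r.sense()["ft_force"],r.sense()["eef_pos"])
```

```text
[ 0.07986441 -0.80403204 -0.07023134] [ 0.43969265 -0.12373658  0.179029  ]
```

View pics/k.png

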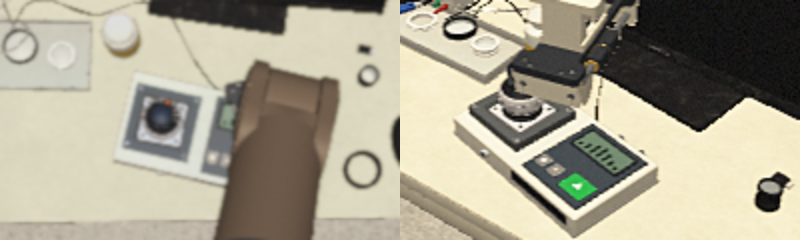

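The lens stands upright in the nest at (162,118), the bystanders are unmoved and the arm is clear, so I hand in.

```bash
python3 -c "
from bench import r
print(r.finish_job())"
```

```text
the job is handed in; nothing more can be done
None
```

The lens is home in the nest and let go, its ring is clicked in at the orange mark, the green key was pressed at about 13.6 N and released, and the job is handed in; no verdict was returned.

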